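# Set a window plate up on the extraction stand for touch-up

## Task

Get the touch-up stand ready for hand finishing: pull the stand's blast gate fully open, take the plate with the round window out of the rack and lean it in the middle of the stand's sloped grille, bottom edge square on the ledge and back flat against the grille. Keep hold of it while you ease it back, do not drop it or let it fall against the grille, and leave the other things on the bench where they are.

Things in the scene. Friction and masses are not known exactly. Their poses are not given: they have to be found in the camera images.
- plate_mid (a point): Work plate: flat aluminium, 140 wide x 170 tall x 8 mm, 0.4 kg, round 70 mm window centred 65 mm above its bottom edge (70 mm of solid metal above it). Stands on edge, loose by a few mm, in an outer slot of the rack. This point: centre of its outline, 85 mm above the bottom edge; x across its thickness (faces alike), y along its width, z to its top edge.
- rest: Sloped steel grille of the fixed touch-up stand: 200 mm wide, 110 mm up its slope, leaning back 30 degrees, panel 30 mm thick, stand lower behind; a 34 mm deep ledge without lip, square to it, along its foot. Origin: middle of the corner of face and ledge top, 35 mm above the bench; x square into the grille, y along its width, z up the slope. The plate will stick out 60 mm past its top edge.
- gate_grip (a point): Centre of the grip bar on the blade of the blast gate, in the duct beside the grille at its -y end. Bar 70 mm long (along x of this point), 14 mm thick (y), 24 mm high (z, up). When shut, 26 mm of bare blade (84 x 4 mm) shows between bar and gate frame; the frame is 104 x 15 mm in plan, its top 112 mm above the bench.
- gate (a joint): How far the blade is pulled up, m: 0 shut, 0.080 fully open at its stop. It slides straight up, takes about 9 N to pull, and stays where it is left.
- rack: Wooden rack fixed to the bench, base 200 x 160 x 16 mm, origin under its centre, z up. Three slots across it, at x = -0.065, 0 (empty) and 0.065, between pairs of 8 mm dowels 76 mm apart in y, tops 86 mm above the bench. The plates' bottom edges stand 16 mm above the bench.
- blank_mid (a point): The other plate in the rack, in the other outer slot: plain, without a window, 110 wide x 130 tall x 8 mm. Centre of the plate, axes as for the work plate. To be left in the rack.
- bar: Bar of polishing compound in a paper sleeve lying on the bench, 180 x 50 x 45 mm, origin under its centre, x along it. Bystander.
- tin: Tin of metal polish standing on the bench, 72 mm across, 110 mm tall, origin under its centre. Bystander.
- block: Cork and wood sanding block on the bench, 110 x 62 x 40 mm, origin under its centre, x along it. Bystander.
Mind the look-alikes: they are no part of the job. Leave any brown or red look-alike of the part that bears plate_mid alone.

How it is judged:
By the outcome, as a careful person would: the job done as asked, in the order asked, and still so for the second after the job is handed in, with the robot touching nothing.
It also fails if it takes over 54 s, if anything falls off the work surface, if the arm or the gripper's body presses on something with over 40 N, if the wrist force passes 120 N, or if a joint passes its speed limit or range.

## Robot

A 7-joint arm with a two-finger parallel gripper is mounted at the origin on the work surface. World frame = base frame: x ahead of the robot, y to its left, z up, the work surface at z = 0. Lengths are in m, angles in rad, forces in N, time in s.
With the tool pointing down it reaches from about 0.425 to 0.875 m from the base axis. Payload 4.7 kg.
Tool frame: the origin (TCP) lies midway between the tips of the shut fingers; the grasp point (between the pads) lies 19 mm behind it; z points along the fingers, y is the direction in which the jaws open and shut (so a half turn about z gives the same grasp; the last joint's range is limited). The gripper opens to 87 mm and grips with 3 to 60 N. Pads are 19 mm wide; open, the fingers measure 117 mm over their backs; the gripper's body (75 mm by 190 mm) begins 51 mm behind the grasp point.
Start: joints at [1.184, 0.321, -0.07, 1.45, 0.023, 1.371, -0.057], TCP at [0.254, -0.599, 0.223] pointing down, gripper open.
Joint ranges: [-2.86, 2.86], [-0.3, 2.09], [-1.38, 1.24], [0.06, 2.45], [-1.56, 4.7], [0.09, 2.05], [-2.69, 2.69]. Speed limits (rad/s): [2.57, 2.57, 3.14, 3.14, 3.14, 3.14, 3.14].

## Interface

Orientations are given as a rotation vector (axis times angle).
In Python, from bench import get_state, eyes, job gives the robot as it stands. The module is installed in compiled form; this text tells all that it offers.
- The arm moves only by the shell command python3 -m jog 'ROWS' [FORCE]. ROWS is JSON, a list that holds one entry, the list of rows, each a list of 5 numbers: the opening, from 0 (shut) to 1 (fully open), then the shift along the tool's x, y, z in units of 40 mm (1.0 is 40 mm), then the turn about the tool's z in units of 5 degrees (1.0 is 5 degrees). In form: [[[jaw, dx, dy, dz, turn], ...]]. A call has 1 to 10 rows; each row shifts and turns the commanded pose from where the row before left it, along the tool's axes as they then stand; what a row does not reach is not made up. A row lasts 1/8 s, in which the tool goes at most 62.5 mm and 10.7 degrees, less where a joint would pass 70% of its speed; a pose out of reach is approached as far as the arm can. A call is refused whole if a number of a shift passes 1 or a number of a turn 1, either way. A call with a gripper value outside its range is refused whole. The fingers move at their own pace and stop on an object; FORCE is the grip in N (left out, the last holds). Time passes only in rows, so rows that do not move let the fingers close. It gives the time, the measured TCP pose, the force and the opening at its end, in the units of the state.
- get_state(): the state, without advancing time (a new reading comes with each control period).
- eyes.get_image(name): name is "scene" or "top" or "wrist"; returns (picture, depth): 480x640x3 uint8, red, green, blue; 480x640 float32, m along the optical axis (not along the pixel's ray), 0 where there is no reading.
- eyes.camera_params(name): a dict with "camera_matrix" (3x3 intrinsics, pixels), "k1" (the pictures are not rectified: a ray, as slopes to the right and down, at radius r is drawn at 1 + k1 r^2 times it, then the intrinsics apply), "pose" (4x4, takes a point from camera to world coordinates); the wrist camera has in their place "mount" (4x4, takes a point from camera to tool coordinates, whose origin is the TCP and whose axes are the flange's). Camera axes: x right, y down, z forward; pixel columns grow to the right and rows downward; lengths in m; the calibration is good to about 2 mm. A picture is of the moment at which its call begins: read the wrist's pose just before it. camera_params takes no time and is no camera call.
- job.close_job(): hands the job in, once; it reports no verdict.
The state is a dict: "time": time; "joint_positions": joint angles; "qd": joint speeds; "joint_torque": joint torques, N m; "position": TCP position; "tool_rot": TCP orientation; "ft_force": force on the tool from outside, world axes, zero at the start; "torque": the same for the moment, N m; "grip_width": opening from 0.0 (shut) to 1.0 (fully open).
Only numpy, scipy, OpenCV 4.12 (cv2) and the standard library are available. Lean on these libraries where they do the work, as an engineer would, in place of code of your own. Each camera call takes 0.05 s, during which the arm holds its last target. There are 200 camera calls.

## Working session

There is one attempt and no reset: what is moved stays moved. The work goes in short steps, Python scripts to look and compute and a shell command to move; the robot and the scene stay as the last step left them, time stands still between calls to the robot, and variables do not carry over. Pictures are saved under pics/ and viewed, about 8 in all and at most 12, crops included, and the job is handed in when it is done.

```bash
ls; mkdir -p pics
cat > h.py <<'E'
import numpy as np, cv2
from bench import get_state, eyes, job
from scipy.spatial.transform import Rotation as R
def tool():
    s=get_state(); T=np.eye(4); T[:3,:3]=R.from_rotvec(s["tool_rot"]).as_matrix(); T[:3,3]=s["position"]; return T
def grab(n):
    p=eyes.camera_params(n); T=p["pose"] if "pose" in p else tool()@np.array(p["mount"])
    im,d=eyes.get_image(n); np.savez("pics/"+n+".npz",im=im,d=d,T=T,K=p["camera_matrix"],k1=p["k1"]); cv2.imwrite("pics/_"+n+".png",im[:,:,::-1]); return im,d
class V:
    def __init__(s,n):
        f=np.load("pics/"+n+".npz"); s.im,s.d,s.T,s.K,s.k1=f["im"],f["d"],f["T"],f["K"],float(f["k1"])
    def ray(s,u,v):
        q=cv2.undistortPoints(np.array([[[u,v]]],float),s.K,np.array([s.k1,0,0,0]))[0,0]
        # cv2 model: x*(1+k1 r^2) same
        return np.array([q[0],q[1],1.])
    def pt(s,u,v,w=1):
        d=s.d[int(v)-w:int(v)+w+1,int(u)-w:int(u)+w+1]; d=np.median(d[d>0]) if (d>0).any() else np.nan
        return (s.T@np.append(s.ray(u,v)*d,1))[:3]
    def onz(s,u,v,z):
        r=s.T[:3,:3]@s.ray(u,v); o=s.T[:3,3]; return o+r*(z-o[2])/r[2]
    def cloud(s):
        v,u=np.mgrid[0:480,0:640]; q=cv2.undistortPoints(np.stack([u,v],-1).reshape(-1,1,2).astype(float),s.K,np.array([s.k1,0,0,0]))[:,0]
        P=np.c_[q,np.ones(len(q))]*s.d.reshape(-1,1); P=P@s.T[:3,:3].T+s.T[:3,3]; P[s.d.ravel()==0]=np.nan; return P.reshape(480,640,3)
    def px(s,P):
        c=np.linalg.inv(s.T)@np.append(P,1); x,y=c[:2]/c[2]; g=1+s.k1*(x*x+y*y); return s.K[:2,:2]@[x*g,y*g]+s.K[:2,2]
E
python3 - <<'E'
from h import *
for n in("scene","top"): grab(n); v=V(n); print(n,v.T.round(3).tolist(),v.K.round(1).tolist(),v.k1)
s=get_state(); print(s["tool_rot"],s["position"],s["time"],tool().round(3))
E
```

```text
pics
scene [[0.581, 0.66, -0.476, 1.128], [0.814, -0.472, 0.339, -0.577], [-0.001, -0.584, -0.812, 1.111], [0.0, 0.0, 0.0, 1.0]] [[553.3, 0.0, 314.0], [0.0, 553.3, 236.2], [0.0, 0.0, 1.0]] -0.028807792693413884
top [[0.001, -0.989, 0.151, 0.349], [-1.0, 0.003, 0.021, -0.18], [-0.022, -0.151, -0.988, 1.199], [0.0, 0.0, 0.0, 1.0]] [[489.6, 0.0, 320.4], [0.0, 489.6, 241.0], [0.0, 0.0, 1.0]] -0.1296972245761712
[-3.07705508e+00 -6.25084756e-01  7.19674965e-04] [ 0.25335525 -0.59805007  0.22156094] 0.1 [[ 0.921  0.39  -0.001  0.253]
 [ 0.39  -0.921  0.002 -0.598]
 [-0.    -0.002 -1.     0.222]
 [ 0.     0.     0.     1.   ]]
```

View pics/_scene.png

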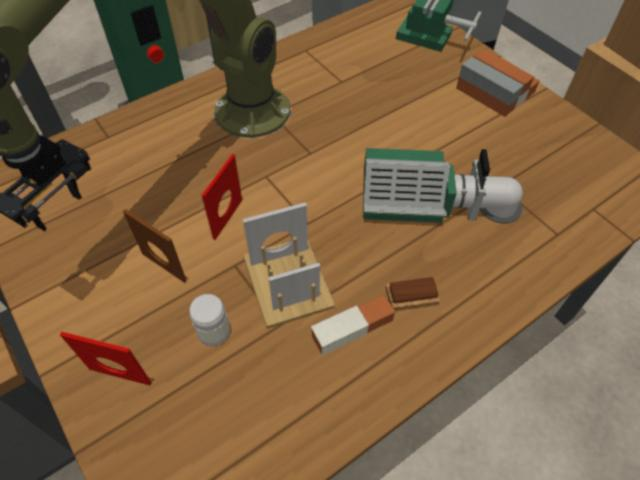

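View pics/_top.png

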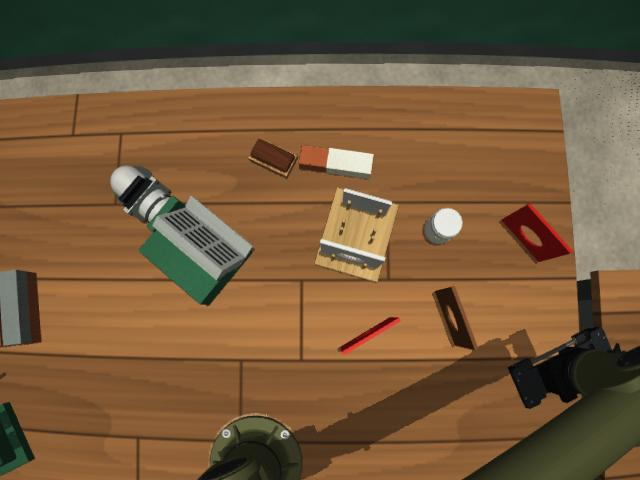

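The scene view shows the windowed grey plate in the rack's slot nearer the robot (~(277,232)) and the blank in front of it (~(296,287)). The grille (405,185) has its ledge toward the camera, and the black gate bar is at (484,165). The top view agrees: work plate top edge (320,242)-(384,262), grille at (205,230), bar (150,193).

Run:
```python
from h import *
t=V("top");s=V("scene")
for n,v,pts in(("top",t,{"plateL":(321,242),"plateM":(352,252),"plateR":(383,262),"blankL":(346,192),"blankR":(391,207),"panelTopFar":(153,233),"panelTop":(200,256),"bar":(150,193),"ledge":(222,222),"tin":(447,222),"bench":(290,320)}),
 ("scene",s,{"plateL":(247,221),"plateR":(305,207),"bar":(484,164),"grille":(407,170),"bench":(200,420)})):
  for k,p in pts.items(): print(n,k,v.pt(*p).round(3))
canv=[]
for n,box in(("top",(100,150,300,310)),("top",(300,170,420,290)),("scene",(345,130,545,230)),("scene",(225,190,345,330))):
  v=V(n);a,b,c,d=box;f=3 if n=="top" and a==100 else 3
  im=cv2.resize(v.im[b:d,a:c,::-1],None,fx=f*.64,fy=f*.64,interpolation=cv2.INTER_CUBIC) if 0 else v.im[b:d,a:c,::-1]
  im=cv2.resize(im,(400,int(400*(d-b)/(c-a))) if c-a>150 else (int(300*(c-a)/(d-b)),300),interpolation=cv2.INTER_CUBIC); canv.append(im)
W=np.zeros((600,800,3),np.uint8)
for im,(x,y) in zip(canv,((0,0),(420,0),(0,340),(420,300))): W[y:y+im.shape[0],x:x+im.shape[1]]=im[:600-y,:800-x]
cv2.imwrite("pics/c1.png",W)
# plane fit to grille face in top cloud
for v in(t,s):
  P=v.cloud().reshape(-1,3); Q=P
  # local normals
  C=v.cloud(); g=C[:, :]; 
  dx=np.roll(C,-3,1)-np.roll(C,3,1); dy=np.roll(C,-3,0)-np.roll(C,3,0); N=np.cross(dx,dy); N/=np.linalg.norm(N,axis=2,keepdims=True); N*=np.sign(N[...,2:])
  c=v.pt(*((205,228) if v is t else (405,185))); m=(np.linalg.norm(C-c,axis=2)<.12)&(abs(N[...,2]-.5)<.12)&(C[...,2]>.03)
  q=C[m]; print(m.sum()); 
  for _ in range(4):
    o=np.median(q,0); u,S,vt=np.linalg.svd(q-q.mean(0),full_matrices=False); n=vt[2]; r=(q-q.mean(0))@n; q=q[abs(r)<max(.003,1.5*np.std(r))]
  n*=np.sign(n[2]); print("plane",q.mean(0).round(4),n.round(4),np.degrees(np.arcsin(n[2])),"d",n@q.mean(0),len(q),np.std((q-q.mean(0))@n))
  e=np.cross([0,0,1],n); e/=np.linalg.norm(e); a=(q-q.mean(0))@e; print("e",e.round(3),np.percentile(a,[.5,99.5]), "z",np.percentile(q[:,2],[.5,99.5]), 'mid',(q.mean(0)+e*np.percentile(a,[.5,99.5]).mean()).round(4))
```

```text
top plateL [ 0.501 -0.159  0.184]
top plateM [ 0.482 -0.225  0.173]
top plateR [ 0.478 -0.308  0.005]
top blankL [ 0.619 -0.214  0.144]
top blankR [ 0.614 -0.329  0.017]
top panelTopFar [0.539 0.241 0.082]
top panelTop [0.479 0.112 0.128]
top bar [0.635 0.251 0.089]
top ledge [0.571 0.083 0.048]
top tin [ 0.558 -0.444  0.109]
top bench [ 0.338 -0.081  0.002]
scene plateL [ 0.472 -0.283  0.187]
scene plateR [ 0.509 -0.161  0.183]
scene bar [0.637 0.257 0.169]
scene grille [0.516 0.134 0.119]
scene bench [ 0.713 -0.563 -0.   ]
1871
plane [0.532  0.1233 0.083 ] [ 0.6827 -0.539   0.4933] 29.558635069976233 d 0.3377373257356078 1591 0.0012236734746213132
e [ 0.62   0.785 -0.   ] [-0.0973705   0.09433156] z [0.03677841 0.12780805] mid [0.5311 0.1221 0.083 ]
1396
plane [0.5326 0.1241 0.0855] [ 0.6755 -0.544   0.4978] 29.853580161724466 d 0.3348652087585752 967 0.0015663790253448
e [ 0.627  0.779 -0.   ] [-0.09594497  0.09536604] z [0.03999868 0.127386  ] mid [0.5324 0.1238 0.0855]
```

View pics/c1.png

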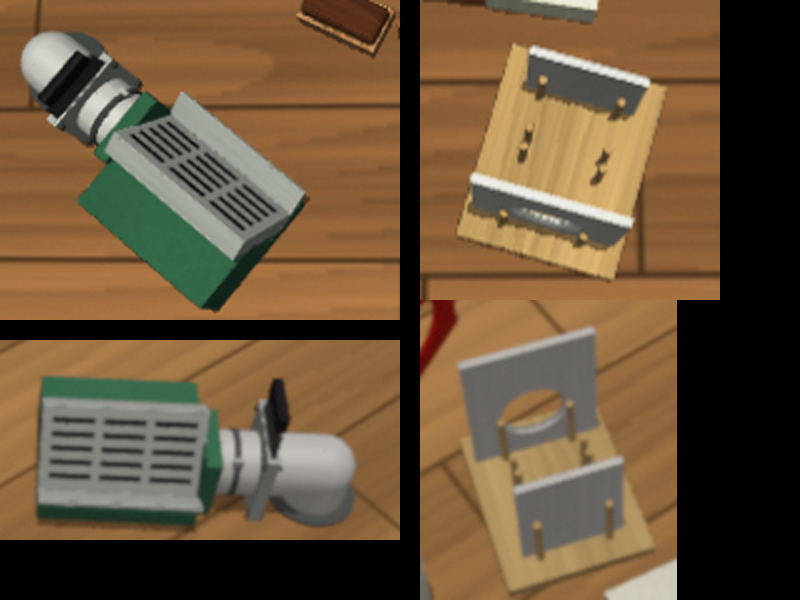

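The crops show the bar as the black block above the gate, with its length square to the grille. The work plate is in the robot-side slot. Now I'll get numbers for the bar and plate top edge from both views.

Run:
```python
from h import *
def near(c): return None
for n,(x0,y0,x1,y1) in(("top",(105,165,170,220)),("scene",(465,140,500,200))):
  v=V(n);C=v.cloud();g=v.im.max(2)<45; m=np.zeros_like(g); m[y0:y1,x0:x1]=1; m&=g
  k,l,st,ce=cv2.connectedComponentsWithStats(m.astype(np.uint8)); i=1+np.argmax(st[1:,4]); m=l==i
  q=C[m]; q=q[~np.isnan(q[:,0])]; print(n,"bar px",st[i],ce[i],"z pct",np.percentile(q[:,2],[2,25,50,75,98]).round(3))
  h=q[(q[:,2]>.13)&(q[:,2]<.18)]; e=np.array([.624,.782,0]);b=np.array([-.782,.623,0])
  print(len(h),"med",np.median(h,0).round(4),"e rng",np.percentile(h@e,[2,50,98]).round(4),"b rng",np.percentile(h@b,[2,50,98]).round(4))
  rc=cv2.minAreaRect(np.argwhere(m)[:,::-1].astype(np.float32)); 
  bx=cv2.boxPoints(rc); print(bx.round(1).tolist(),[v.onz(*p,.162)[:2].round(3).tolist() for p in bx])
  # plates
  P=C.reshape(-1,3); 
  for nm,c,zl in(("work",(.49,-.222),.165),("blank",(.61,-.26),.125)):
    q=P[(np.hypot(P[:,0]-c[0],P[:,1]-c[1])<.1)&(P[:,2]>zl)&(P[:,2]<.2)]
    if nm=="blank": q=q[q[:,0]>.56]
    if len(q)<5: print(nm,len(q)); continue
    vx,vy,px,py=cv2.fitLine(q[:,:2].astype(np.float32),cv2.DIST_HUBER,0,.01,.01).ravel(); d=np.array([vx,vy]); a=(q[:,:2]-[px,py])@d
    print(n,nm,len(q),"dir",d.round(3),"ends",a.min().round(3),a.max().round(3),"mid",(np.array([px,py])+d*(a.min()+a.max())/2).round(4),"zmax",np.percentile(q[:,2],98).round(3),"std",np.std((q[:,:2]-[px,py])@[-vy,vx]).round(4))
```

```text
top bar px [119 176  33  33 476] [134.21428571 191.03361345] z pct [0.11  0.127 0.153 0.167 0.172]
328 med [0.6247 0.2652 0.1645] e rng [0.5924 0.5976 0.6053] b rng [-0.3593 -0.3239 -0.2878]
[[116.80000305175781, 199.5], [141.0, 172.10000610351562], [151.89999389648438, 181.60000610351562], [127.5999984741211, 209.10000610351562]] [[0.602, 0.3], [0.665, 0.247], [0.643, 0.22], [0.58, 0.273]]
top work 346 dir [0.28 0.96] ends -0.07 0.07 mid [ 0.4849 -0.2244] zmax 0.189 std 0.0027
top blank 286 dir [0.275 0.961] ends -0.07 0.04 mid [ 0.6063 -0.2609] zmax 0.149 std 0.0027
scene bar px [478 150  11  36 237] [482.89873418 166.19409283] z pct [0.12  0.138 0.163 0.17  0.174]
197 med [0.6341 0.26   0.1668] e rng [0.5953 0.5993 0.606 ] b rng [-0.3607 -0.3342 -0.2966]
[[475.79998779296875, 150.89999389648438], [485.5, 149.5], [490.3999938964844, 183.8000030517578], [480.70001220703125, 185.1999969482422]] [[0.592, 0.278], [0.602, 0.3], [0.685, 0.23], [0.675, 0.209]]
scene work 601 dir [0.284 0.959] ends -0.062 0.078 mid [ 0.4898 -0.2235] zmax 0.191 std 0.0027
scene blank 451 dir [0.286 0.958] ends -0.061 0.049 mid [ 0.6146 -0.2605] zmax 0.15 std 0.0025
```

```bash
cat >> h.py <<'E'
def plan(p,yaw,N,jaw,T=None):
    """Print unit rows to bring the tool (pointing down) to p with tool-x heading yaw (deg)."""
    T=tool() if T is None else T; y0=np.degrees(np.arctan2(T[1,0],T[0,0])); dy=(yaw-y0+180)%360-180
    st=(np.array(p)-T[:3,3])/N; out=[]
    for i in range(N):
        a=np.radians(y0+dy*i/N); tx=np.array([np.cos(a),np.sin(a),0]); ty=np.array([np.sin(a),-np.cos(a),0])
        out.append([jaw]+[round(float(q)/.04,2) for q in(st@tx,st@ty,-st[2])]+[round(-dy/N/5,2)])
    print("yaw",round(y0,2),"->",yaw,"max",np.abs(np.array(out)[:,1:]).max(0))
    for i in range(0,N,10): print(str(out[i:i+10]).replace(" ",""))
E
python3 -c "
from h import *
plan((.629,.267,.30),141.5,26,1)"
```

```text
yaw 22.97 -> 141.5 max [0.91 0.85 0.08 0.91]
[[1,0.66,-0.62,-0.08,np.float64(-0.91)],[1,0.7,-0.57,-0.08,np.float64(-0.91)],[1,0.75,-0.51,-0.08,np.float64(-0.91)],[1,0.79,-0.45,-0.08,np.float64(-0.91)],[1,0.82,-0.39,-0.08,np.float64(-0.91)],[1,0.85,-0.32,-0.08,np.float64(-0.91)],[1,0.87,-0.25,-0.08,np.float64(-0.91)],[1,0.89,-0.18,-0.08,np.float64(-0.91)],[1,0.9,-0.11,-0.08,np.float64(-0.91)],[1,0.91,-0.04,-0.08,np.float64(-0.91)]]
[[1,0.91,0.03,-0.08,np.float64(-0.91)],[1,0.9,0.1,-0.08,np.float64(-0.91)],[1,0.89,0.18,-0.08,np.float64(-0.91)],[1,0.87,0.25,-0.08,np.float64(-0.91)],[1,0.85,0.31,-0.08,np.float64(-0.91)],[1,0.82,0.38,-0.08,np.float64(-0.91)],[1,0.79,0.44,-0.08,np.float64(-0.91)],[1,0.75,0.51,-0.08,np.float64(-0.91)],[1,0.71,0.56,-0.08,np.float64(-0.91)],[1,0.66,0.62,-0.08,np.float64(-0.91)]]
[[1,0.61,0.67,-0.08,np.float64(-0.91)],[1,0.56,0.72,-0.08,np.float64(-0.91)],[1,0.5,0.76,-0.08,np.float64(-0.91)],[1,0.44,0.8,-0.08,np.float64(-0.91)],[1,0.37,0.83,-0.08,np.float64(-0.91)],[1,0.3,0.85,-0.08,np.float64(-0.91)]]
```

```bash
python3 -m jog '[[[1,0.66,-0.62,-0.5,-0.91],[1,0.7,-0.57,-0.5,-0.91],[1,0.75,-0.51,-0.5,-0.91],[1,0.79,-0.45,-0.5,-0.91],[1,0.82,-0.39,0,-0.91],[1,0.85,-0.32,0,-0.91],[1,0.87,-0.25,0,-0.91],[1,0.89,-0.18,0,-0.91],[1,0.9,-0.11,0,-0.91],[1,0.91,-0.04,0,-0.91]]]'
python3 -c "
from h import *
print(get_state()['joint_positions'])
plan((.629,.267,.30),141.5,16,1)"|sed 's/np.float64(\([-.0-9]*\))/\1/g'
```

```text
time: 1.35
position: [0.4, -0.2638, 0.3025]
tool_rot: [2.593, 1.774, -0.0]
ft_force: [0.3, 0.3, -0.2]
grip_width: 1.003
[ 0.9175478  -0.06107285 -0.36902945  1.7165023  -0.02200469  1.48203514
  0.1805551 ]
yaw 68.77 -> 141.5 max [0.9  0.85 0.   0.91]
[[1,0.9,0.03,0.0,-0.91],[1,0.9,0.1,0.0,-0.91],[1,0.89,0.18,0.0,-0.91],[1,0.87,0.25,0.0,-0.91],[1,0.85,0.31,0.0,-0.91],[1,0.82,0.38,0.0,-0.91],[1,0.79,0.44,0.0,-0.91],[1,0.75,0.5,0.0,-0.91],[1,0.71,0.56,0.0,-0.91],[1,0.66,0.62,0.0,-0.91]]
[[1,0.61,0.67,0.0,-0.91],[1,0.55,0.71,0.0,-0.91],[1,0.5,0.75,0.0,-0.91],[1,0.44,0.79,0.0,-0.91],[1,0.37,0.82,0.0,-0.91],[1,0.3,0.85,0.0,-0.91]]
```

```bash
sed -i 's/round(-dy\/N\/5,2)/round(float(-dy\/N\/5),2)/' h.py
python3 -m jog '[[[1,0.9,0.03,0,-0.91],[1,0.9,0.1,0,-0.91],[1,0.89,0.18,0,-0.91],[1,0.87,0.25,0,-0.91],[1,0.85,0.31,0,-0.91],[1,0.82,0.38,0,-0.91],[1,0.79,0.44,0,-0.91],[1,0.75,0.5,0,-0.91],[1,0.71,0.56,0,-0.91],[1,0.66,0.62,0,-0.91]]]' >/dev/null
python3 -m jog '[[[1,0.61,0.67,0,-0.91],[1,0.55,0.71,0,-0.91],[1,0.5,0.75,0,-0.91],[1,0.44,0.79,0,-0.91],[1,0.37,0.82,0,-0.91],[1,0.3,0.85,0,-0.91],[1,0,0,0,0],[1,0,0,0,0]]]'
python3 -c "
from h import *
print(get_state()['joint_positions']);grab('wrist');print(eyes.camera_params('wrist')); print(tool().round(3).tolist())"
```

```text
time: 3.6
position: [0.6298, 0.2641, 0.3022]
tool_rot: [-1.041, -2.964, 0.001]
ft_force: [-0.2, -0.6, 0.6]
grip_width: 0.999
[ 0.12275976  0.49557633 -0.8582105   1.20243476  0.36811999  1.59832517
  0.23390527]
{'camera_matrix': array([[385.62513797,   0.        , 317.18027189],
       [  0.        , 385.62513797, 246.05231699],
       [  0.        ,   0.        ,   1.        ]]), 'k1': -0.019289471856756026, 'mount': array([[-6.99941146e-04, -9.68395227e-01, -2.49419716e-01,
         6.78816391e-02],
       [ 9.99999641e-01, -5.58861323e-04, -6.36446306e-04,
        -4.12317267e-04],
       [ 4.76940533e-04, -2.49420072e-01,  9.68395271e-01,
        -1.61653841e-01],
       [ 0.00000000e+00,  0.00000000e+00,  0.00000000e+00,
         1.00000000e+00]])}
[[-0.78, 0.626, -0.0, 0.63], [0.626, 0.78, -0.001, 0.263], [-0.0, -0.001, -1.0, 0.303], [0.0, 0.0, 0.0, 1.0]]
```

View pics/_wrist.png

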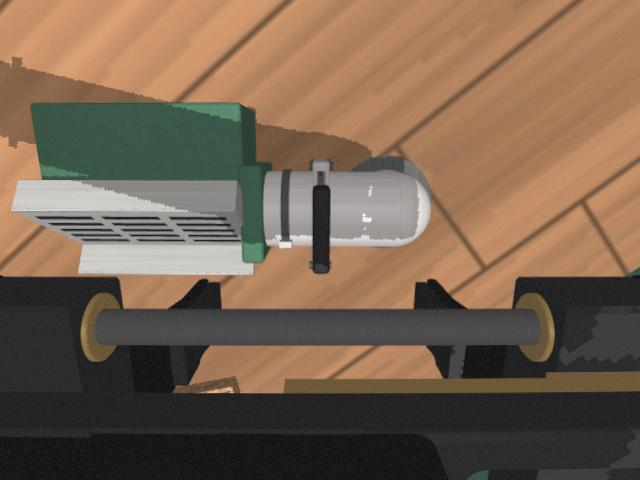

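The wrist view shows the bar at columns 313-330, rows 185-272, parallel to tool x, with frame ends at (320,163) and (320,267). Grille and ledge are at the left.

Run:
```python
from h import *
v=V("wrist");C=v.cloud();m=np.zeros((480,640),bool);m[180:275,305:340]=1;m&=v.im.max(2)<50
q=C[m];q=q[~np.isnan(q[:,0])];T=tool();Ti=np.linalg.inv(T)
zt=np.percentile(q[:,2],[5,50,90,97]);print("z",zt.round(4))
h=q[abs(q[:,2]-np.median(q[q[:,2]>.14][:,2]))<.006];L=h@Ti[:3,:3].T+Ti[:3,3]
print(len(h),"tool x rng",np.percentile(L[:,0],[1,99]).round(4),"y",np.percentile(L[:,1],[1,50,99]).round(4))
c=T@np.r_[np.percentile(L[:,0],[1,99]).mean(),np.percentile(L[:,1],[1,99]).mean(),0,1];print("ctr",c[:3].round(4))
# triangulate bar ends using top + wrist lines: top-view bar top-centre
# grille plane from wrist
P=C.reshape(-1,3);n=np.array([.679,-.5415,.4955]);mm=(abs(P@n-.3363)<.008)&(np.hypot(P[:,0]-.532,P[:,1]-.123)<.13)&(P[:,2]>.042)&(P[:,2]<.125);q=P[mm]
for _ in range(4):
  u,S,vt=np.linalg.svd(q-q.mean(0),full_matrices=False);n=vt[2]*np.sign(vt[2][2]);r=(q-q.mean(0))@n;q=q[abs(r)<.003]
e=np.cross([0,0,1],n);e/=np.linalg.norm(e);a=q@e
print("n",n.round(4),"heading",np.degrees(np.arctan2(n[1],n[0])),"d",(n@q.mean(0)).round(4),"e rng",np.percentile(a,[.5,99.5]).round(4),len(q),"corner e/b prev",np.dot([.554,.105,0],e))
# ledge: plane perpendicular; 
lp=P[(abs(P@e-.43)<.08)&(P@n-n@q.mean(0)>.006)&(P@n-n@q.mean(0)<.034)&(P[:,2]>.02)&(P[:,2]<.09)]
s=np.cross(n,e); s*=np.sign(s[2]); print("ledge along-slope coord",np.percentile(lp@s,[10,50,90]).round(4),len(lp))
S0=np.median(lp@s); corner=n*(n@q.mean(0))+s*S0+e*np.percentile(a,[.5,99.5]).mean(); print("corner",corner.round(4))
```

```text
z [0.1666 0.1685 0.1695 0.17  ]
1281 tool x rng [-0.0249  0.0382] y [-0.0035  0.0028  0.009 ]
ctr [0.6266 0.2696 0.3025]
n [ 0.671  -0.5443  0.5035] heading -39.051628426889955 d 0.3331 e rng [0.3309 0.5565] 5996 corner e/b prev 0.43057205789728586
ledge along-slope coord [-0.1549 -0.1537 -0.1526] 3341
corner [0.5631 0.1145 0.0349]
```

```bash
python3 -m jog '[[[0.5,0.17,0.08,0,0],[0.5,0,0,0.8,0],[0.5,0,0,0.9,0],[0.5,0,0,0.9,0],[0.5,0,0,0.9,0],[0.5,0,0,0.6,0],[0,0,0,0,0],[0,0,0,0,0],[0,0,0,0,0],[0,0,0,0,0]]]' 30
```

```text
time: 4.9
position: [0.6267, 0.2702, 0.1397]
tool_rot: [1.042, 2.963, -0.001]
ft_force: [-2.1, -2.5, 2.6]
grip_width: 0.153
```

```bash
python3 -m jog '[[[0,0,0,0,0],[0,0,0,-0.2,0],[0,0,0,-0.4,0],[0,0,0,-0.4,0],[0,0,0,-0.4,0],[0,0,0,-0.3,0],[0,0,0,0,0]]]' 30
```

```text
time: 5.78
position: [0.6267, 0.2702, 0.2092]
tool_rot: [1.042, 2.962, -0.001]
ft_force: [-3.4, -4.7, 3.9]
grip_width: 0.159
```

```bash
python3 -m jog '[[[0,0,0,-0.2,0],[0,0,0,-0.1,0],[0,0,0,0,0]]]'; python3 -m jog '[[[0,0,0,-0.1,0],[0,0,0,-0.1,0],[0,0,0,0,0]]]'
```

```text
time: 6.15
position: [0.6266, 0.2702, 0.2133]
tool_rot: [-1.04, -2.961, 0.003]
ft_force: [5.7, 1.9, -25.9]
grip_width: 0.157
time: 6.52
position: [0.6259, 0.2706, 0.2173]
tool_rot: [-1.038, -2.958, 0.004]
ft_force: [8.1, 5.7, -39.1]
grip_width: 0.158
```

```bash
python3 -m jog '[[[0.5,0,0,0,0],[0.5,0,0,0,0],[0.5,0,0,-0.6,0],[1,0,0,-0.8,0],[1,0,0,-0.8,0],[1,0,0,0,0]]]' 30
python3 -c "
from h import *
plan((.487,-.224,.295),73.6,16,1)"
```

```text
time: 7.28
position: [0.6277, 0.2728, 0.3207]
tool_rot: [1.039, 2.958, 0.011]
ft_force: [0.1, 0.7, -0.1]
grip_width: 0.754
yaw 141.3 -> 73.6 max [0.81 0.74 0.04 0.85]
[[1,-0.31,-0.74,0.04,0.85],[1,-0.37,-0.72,0.04,0.85],[1,-0.42,-0.69,0.04,0.85],[1,-0.47,-0.66,0.04,0.85],[1,-0.52,-0.62,0.04,0.85],[1,-0.56,-0.58,0.04,0.85],[1,-0.6,-0.54,0.04,0.85],[1,-0.64,-0.49,0.04,0.85],[1,-0.67,-0.44,0.04,0.85],[1,-0.71,-0.39,0.04,0.85]]
[[1,-0.73,-0.34,0.04,0.85],[1,-0.76,-0.28,0.04,0.85],[1,-0.77,-0.23,0.04,0.85],[1,-0.79,-0.17,0.04,0.85],[1,-0.8,-0.11,0.04,0.85],[1,-0.81,-0.05,0.04,0.85]]
```

```bash
python3 -m jog '[[[1,-0.31,-0.74,0.04,0.85],[1,-0.37,-0.72,0.04,0.85],[1,-0.42,-0.69,0.04,0.85],[1,-0.47,-0.66,0.04,0.85],[1,-0.52,-0.62,0.04,0.85],[1,-0.56,-0.58,0.04,0.85],[1,-0.6,-0.54,0.04,0.85],[1,-0.64,-0.49,0.04,0.85],[1,-0.67,-0.44,0.04,0.85],[1,-0.71,-0.39,0.04,0.85]]]' >/dev/null
python3 -m jog '[[[1,-0.73,-0.34,0.04,0.85],[1,-0.76,-0.28,0.04,0.85],[1,-0.77,-0.23,0.04,0.85],[1,-0.79,-0.17,0.04,0.85],[1,-0.8,-0.11,0.04,0.85],[1,-0.81,-0.05,0.04,0.85],[1,0,0,0,0],[1,0,0,0,0]]]'
cat > m.py <<'E'
from h import *
v=V("wrist");P=v.cloud().reshape(-1,3);T=tool();Ti=np.linalg.inv(T)
q=P[(np.hypot(P[:,0]-.487,P[:,1]+.224)<.1)&(P[:,2]>.178)&(P[:,2]<.2)]
vx,vy,px,py=cv2.fitLine(q[:,:2].astype(np.float32),cv2.DIST_HUBER,0,.01,.01).ravel();d=np.array([vx,vy]);a=(q[:,:2]-[px,py])@d;m=np.array([px,py])+d*(a.min()+a.max())/2
print("heading",np.degrees(np.arctan2(vy,vx)),"len",np.ptp(a),"mid",m.round(4),"z",np.percentile(q[:,2],[10,50,90]).round(4),"thick",np.ptp(np.percentile((q[:,:2]-[px,py])@[-vy,vx],[1,99])))
print("in tool",(Ti@np.r_[m,.187,1])[:3].round(4),"tool yaw",np.degrees(np.arctan2(T[1,0],T[0,0])))
E
python3 -c "
from h import *
grab('wrist')
C=V('scene');im,d=grab('scene');"
python3 m.py
```

```text
time: 9.52
position: [0.4846, -0.2257, 0.2888]
tool_rot: [-2.521, -1.874, -0.001]
ft_force: [0.2, -0.5, 0.3]
grip_width: 0.998
heading 73.536514 len 0.11953172258171246 mid [ 0.4892 -0.2157] z [0.1847 0.1856 0.1865] thick 0.0077767121097947565
in tool [0.0099 0.0014 0.102 ] tool yaw 73.37491530325892
```

Run:
```python
import cv2,numpy as np
a=cv2.imread("pics/_wrist.png");b=cv2.imread("pics/_scene.png")[110:270,220:540]
W=np.zeros((600,640,3),np.uint8);W[:300,:400]=cv2.resize(a,(400,300));W[300:600]=cv2.resize(b,(600,300)) if 0 else cv2.copyMakeBorder(cv2.resize(b,(600,300)),0,0,0,40,0)
cv2.imwrite("pics/c2.png",W)
```

```text
(no output)
```

View pics/c2.png

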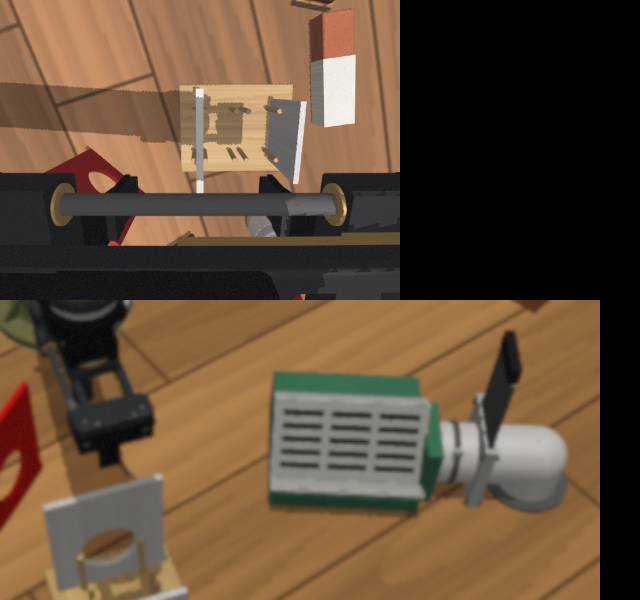

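Wrist view: the plate's top edge is seen as a thin strip at (200,90-190), under the tool. The scene crop shows the bar raised well clear of the frame, so the gate is open. The near end of the edge is hidden, so the true middle is x≈0 in the tool frame.

```bash
python3 -m jog '[[[0.6,0,0.04,0.6,0],[0.6,0,0,0.9,0],[0.6,0,0,0.9,0],[0.6,0,0,0.6,0],[0.6,0,0,0.27,0],[0,0,0,0,0],[0,0,0,0,0],[0,0,0,0,0],[0,0,0,0,0],[0,0,0,0,0]]]' 30; python3 -m jog '[[[0,0,0,-0.3,0],[0,0,0,-0.7,0],[0,0,0,-0.9,0],[0,0,0,-0.9,0],[0,0,0,-0.2,0],[0,0,0,0,0]]]' 30
```

```text
time: 10.88
position: [0.4861, -0.2266, 0.1584]
tool_rot: [2.521, 1.874, 0.0]
ft_force: [0.0, 0.1, -0.4]
grip_width: 0.114
time: 11.62
position: [0.4856, -0.2263, 0.2774]
tool_rot: [-2.52, -1.874, 0.001]
ft_force: [0.0, -0.1, -5.1]
grip_width: 0.093
```

```bash
python3 -c "
from h import *
c=np.array([.555,.105]);f=np.array([.78,-.625])
p=c+f*.05;print(p)
plan((*p,.285),51.3,12,0)"
```

```text
[0.594   0.07375]
yaw 73.27 -> 51.3 max [0.66 0.19 0.02 0.37]
[[0,0.66,0.04,-0.02,0.37],[0,0.66,0.02,-0.02,0.37],[0,0.66,-0.01,-0.02,0.37],[0,0.66,-0.03,-0.02,0.37],[0,0.66,-0.05,-0.02,0.37],[0,0.66,-0.07,-0.02,0.37],[0,0.66,-0.09,-0.02,0.37],[0,0.66,-0.11,-0.02,0.37],[0,0.65,-0.13,-0.02,0.37],[0,0.65,-0.15,-0.02,0.37]]
[[0,0.64,-0.17,-0.02,0.37],[0,0.64,-0.19,-0.02,0.37]]
```

```bash
python3 -m jog '[[[0,0.3,0.04,-0.3,0.2],[0,0.66,0.02,-0.1,0.37],[0,0.66,-0.01,0,0.37],[0,0.66,-0.03,0,0.37],[0,0.66,-0.05,0,0.37],[0,0.66,-0.07,0,0.37],[0,0.66,-0.09,0,0.37],[0,0.66,-0.11,0,0.37],[0,0.65,-0.13,0,0.37],[0,0.65,-0.15,0,0.37]]]' >/dev/null; python3 -m jog '[[[0,0.64,-0.17,0,0.37],[0,0.64,-0.19,0,0.37],[0,0.36,0,0,0.17],[0,0,0,0,0],[0,0,0,0,0]]]'
python3 -c "
from h import *
grab('wrist'); grab('scene')
T=tool(); print(T.round(4).tolist())
import cv2
a=cv2.imread('pics/_wrist.png');b=cv2.imread('pics/_scene.png')[60:300,270:590]
W=np.zeros((600,800,3),np.uint8);W[:300,:400]=cv2.resize(a,(400,300));W[:,400:][:300]=cv2.resize(b,(400,300));cv2.imwrite('pics/c3.png',W[:300])
c=np.array([.555,.105]);f=np.array([.78,-.625]);e=np.array([.625,.78]);d=T[:2,3]-c;print('e',d@e,'f',d@f,'yaw',np.degrees(np.arctan2(T[1,0],T[0,0])))
# plate in scene cloud
P=V('scene').cloud().reshape(-1,3);q=P[(np.hypot(P[:,0]-T[0,3],P[:,1]-T[1,3])<.09)&(abs((P[:,:2]-T[:2,3])@f)<.015)&(P[:,2]>.17)&(P[:,2]<.29)]
a=(q[:,:2]-T[:2,3])@e;print(len(q),'plate e range',np.percentile(a,[.3,99.7]),'f',np.percentile((q[:,:2]-T[:2,3])@f,[5,50,95]))
k=np.polyfit(a,(q[:,:2]-T[:2,3])@f,1);print('yaw err deg',np.degrees(k[0]))
k=np.polyfit(q[:,2],(q[:,:2]-T[:2,3])@f,1);print('tilt deg',np.degrees(k[0]))
"
```

```text
time: 13.5
position: [0.5954, 0.0704, 0.2927]
tool_rot: [-2.835, -1.353, 0.005]
ft_force: [0.2, 0.2, -4.8]
grip_width: 0.088
[[0.6296, 0.777, -0.0012, 0.5957], [0.777, -0.6296, -0.0009, 0.0703], [-0.0015, -0.0004, -1.0, 0.2935], [0.0, 0.0, 0.0, 1.0]]
e -0.0015968492040880657 f 0.053427514289528404 yaw 50.98266867519188
1915 plate e range [-0.06869378  0.07167509] f [-7.97979349e-05  2.88737390e-03  5.58082814e-03]
yaw err deg 0.10566196147716211
tilt deg 0.3449715368855032
```

View pics/c3.png

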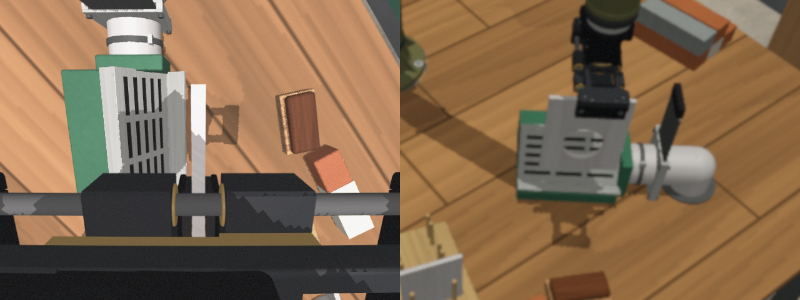

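Wrist crop: the plate hangs edge-on, parallel to and in front of the ledge. Scene crop: the plate is centred on the grille, level and clear of the raised gate.

```bash
python3 -m jog '[[[0,0.02,-0.3,0.3,0],[0,0,-0.34,0.6,0],[0,0,-0.3,0.6,0],[0,0,0,0.5,0],[0,0,0,0.2,0],[0,0,0,0,0],[0,0,0,0,0]]]'; python3 -m jog '[[[0,0,0,0.1,0],[0,0,0,0.1,0],[0,0,0,0.1,0],[0,0,0,0,0]]]'
```

```text
time: 14.48
position: [0.5683, 0.0957, 0.207]
tool_rot: [2.835, 1.353, 0.002]
ft_force: [1.0, 0.1, -4.3]
grip_width: 0.09
time: 14.98
position: [0.567, 0.0958, 0.1936]
tool_rot: [-2.835, -1.354, 0.002]
ft_force: [-0.0, -1.1, -4.5]
grip_width: 0.091
```

```bash
python3 -m jog '[[[0,0,-0.1,0,0],[0,0,-0.1,0.1,0],[0,0,0,0.05,0],[0,0,0,0.05,0],[0,0,0,0,0]]]'; python3 -m jog '[[[0,0,0,0.05,0],[0,0,0,0.05,0],[0,0,0,0,0]]]'
```

```text
time: 15.6
position: [0.5611, 0.1007, 0.1859]
tool_rot: [2.835, 1.354, -0.001]
ft_force: [-0.5, -0.4, -4.6]
grip_width: 0.088
time: 15.98
position: [0.5621, 0.1009, 0.1851]
tool_rot: [2.833, 1.353, 0.003]
ft_force: [-4.6, -2.0, 9.3]
grip_width: 0.091
```

```bash
python3 -m jog '[[[0,0,-0.05,0,0],[0,0,-0.05,0,0],[0,0,-0.05,0.02,0],[0,0,0,0,0]]]'; python3 -m jog '[[[0,0,-0.05,0.03,0],[0,0,-0.05,0.03,0],[0,0,0,0,0]]]'
```

```text
time: 16.48
position: [0.5568, 0.105, 0.1816]
tool_rot: [2.834, 1.354, 0.002]
ft_force: [0.5, -0.1, 2.4]
grip_width: 0.087
time: 16.85
position: [0.5557, 0.1062, 0.1815]
tool_rot: [2.832, 1.351, 0.007]
ft_force: [0.1, -3.1, 11.0]
grip_width: 0.089
```

```bash
python3 -m jog '[[[0.11,0,0,0,0],[0.12,0,-0.05,0,0],[0.13,0,-0.07,0,0],[0.14,0,-0.07,0,0],[0.15,0,-0.08,0,0],[0.155,0,-0.08,0,0],[0.16,0,-0.08,0,0],[0.165,0,-0.08,0,0],[0.165,0,0,0,0]]]'
cat > look.py <<'E'
from h import *
grab("scene");T=tool();P=V("scene").cloud().reshape(-1,3)
c=np.array([.555,.105,.035]);f=np.array([.78,-.625,0]);e=np.array([.625,.78,0]);Q=P-c
x,y,z=-(Q@f),Q@e,Q[:,2]
print("tcp back",-(T[:3,3]-c)@f,"e",(T[:3,3]-c)@e,"z",T[2,3])
th0=np.arctan2(max(-(T[:3,3]-c)@f,.0)-.0,T[2,3]-.035)
s=(abs(y)<.09)&(abs(x-z*np.tan(th0)+.01)<.02)&(z>.10)&(z<.2)&(abs(y)>.03) | (abs(y)<.09)&(z>.01)&(z<.04)&(abs(x-z*np.tan(th0)+.01)<.012)
xs,ys,zs=x[s],y[s],z[s]
A=np.c_[zs,ys,np.ones(len(zs))]
for _ in range(4):
  k=np.linalg.lstsq(A,xs,rcond=None)[0]; r=xs-A@k; m=abs(r)<max(.003,1.5*r.std()); A,xs=A[m],xs[m]
print("front face: tilt",np.degrees(np.arctan(k[0])),"yaw",np.degrees(np.arctan(k[1])),"x0",k[2],"n",len(xs),"rms",(xs-A@k).std(),"y",np.percentile(A[:,1],[.5,99.5]),"z",np.percentile(A[:,0],[1,99]))
E
python3 look.py
```

```text
time: 17.98
position: [0.5373, 0.1203, 0.179]
tool_rot: [2.834, 1.355, -0.0]
ft_force: [0.0, 1.1, -0.5]
grip_width: 0.162
tcp back 0.02309823326775122 e 0.0008293334234379742 z 0.1790140694362477
front face: tilt 9.949943193091643 yaw -0.3373790559359232 x0 -0.0060110382957339085 n 1074 rms 0.00152355225467035 y [-0.0670615   0.07283697] z [0.01081854 0.17277322]
```

```bash
python3 -m jog '[[[0.17,0,-0.07,0.01,0],[0.177,0,-0.07,0.02,0],[0.184,0,-0.07,0.02,0],[0.19,0,-0.07,0.02,0],[0.197,0,-0.07,0.02,0],[0.204,0,-0.08,0.03,0],[0.21,0,-0.08,0.03,0],[0.217,0,-0.08,0.03,0],[0.224,0,-0.07,0.03,0],[0.224,0,0,0,0]]]'; python3 look.py
```

```text
time: 19.27
position: [0.5167, 0.1368, 0.1704]
tool_rot: [2.834, 1.355, -0.0]
ft_force: [-1.2, 1.5, -0.6]
grip_width: 0.221
tcp back 0.049499228750018075 e 0.0008691850392673112 z 0.17050088944233657
front face: tilt 20.306478377794413 yaw -0.11911526918807235 x0 -0.0074136418975310385 n 1034 rms 0.0015554161396816072 y [-0.06715393  0.07288235] z [0.0105051  0.16467103]
```

```bash
python3 -m jog '[[[0.23,0,-0.07,0.03,0],[0.235,0,-0.07,0.03,0],[0.24,0,-0.07,0.03,0],[0.245,0,-0.07,0.03,0],[0.25,0,-0.07,0.03,0],[0.255,0,-0.06,0.03,0],[0.26,0,-0.06,0.02,0],[0.263,0,-0.05,0.02,0],[0.265,0,-0.03,0.02,0],[0.265,0,0,0,0]]]'; python3 look.py
```

```text
time: 20.58
position: [0.4998, 0.1505, 0.1609]
tool_rot: [2.835, 1.354, -0.0]
ft_force: [-0.2, -0.0, -0.4]
grip_width: 0.261
tcp back 0.07143662589462284 e 0.0009795704787014703 z 0.1609349271774681
front face: tilt 28.989818469499795 yaw -0.7083739388603403 x0 -0.008298551280942038 n 975 rms 0.001596840568723988 y [-0.06712368  0.07274895] z [0.01062419 0.15399322]
```

```bash
python3 -m jog '[[[0.27,0,-0.02,0.01,0],[0.275,0,-0.02,0,0],[0.28,0,-0.02,0,0],[0.28,0,-0.02,0,0],[0.28,0,-0.02,0,0],[0.28,0,0,0,0]]]'; python3 look.py;  python3 -m jog '[[[0.285,0,-0.02,0,0],[0.285,0,-0.02,0,0],[0.285,0,-0.02,0,0],[0.285,0,0,0,0]]]'; python3 look.py
```

```text
time: 21.38
position: [0.4968, 0.153, 0.1606]
tool_rot: [2.835, 1.354, 0.0]
ft_force: [0.8, 0.6, -0.3]
grip_width: 0.276
tcp back 0.07536206214801128 e 0.001006979686707386 z 0.1605691620873876
front face: tilt 29.69151921596414 yaw -0.35083122872450784 x0 -0.008366073627268853 n 954 rms 0.0016624195452129022 y [-0.06725691  0.0732579 ] z [0.01100248 0.15313275]
time: 21.92
position: [0.4952, 0.1541, 0.1607]
tool_rot: [2.835, 1.353, 0.001]
ft_force: [2.2, -1.9, 0.1]
grip_width: 0.284
tcp back 0.07744703405161237 e 0.000930055118456578 z 0.16063463415932894
front face: tilt 31.87412846734733 yaw -0.5886030432467413 x0 -0.013453671946853672 n 981 rms 0.0016755729026051089 y [-0.06698612  0.07266312] z [0.01046784 0.15181194]
```

```bash
python3 -m jog '[[[0.285,0,0.03,0,0],[0.285,0,0.03,0,0],[0.285,0,0.03,0,0],[0.285,0,0,0,0]]]'; python3 look.py; python3 -c "
import cv2
a=cv2.imread('pics/_scene.png')[110:230,340:500];cv2.imwrite('pics/c4.png',cv2.resize(a,(800,600),interpolation=cv2.INTER_CUBIC))"
```

```text
time: 22.48
position: [0.4974, 0.1525, 0.1603]
tool_rot: [-2.834, -1.354, 0.001]
ft_force: [0.6, 0.8, 0.0]
grip_width: 0.283
tcp back 0.07458114600226973 e 0.000998814482045362 z 0.16035708504008409
front face: tilt 31.861746737216755 yaw -0.3286336481031122 x0 -0.013639154690340329 n 949 rms 0.0016190210826651805 y [-0.06675163  0.07258548] z [0.01067377 0.15199771]
```

View pics/c4.png

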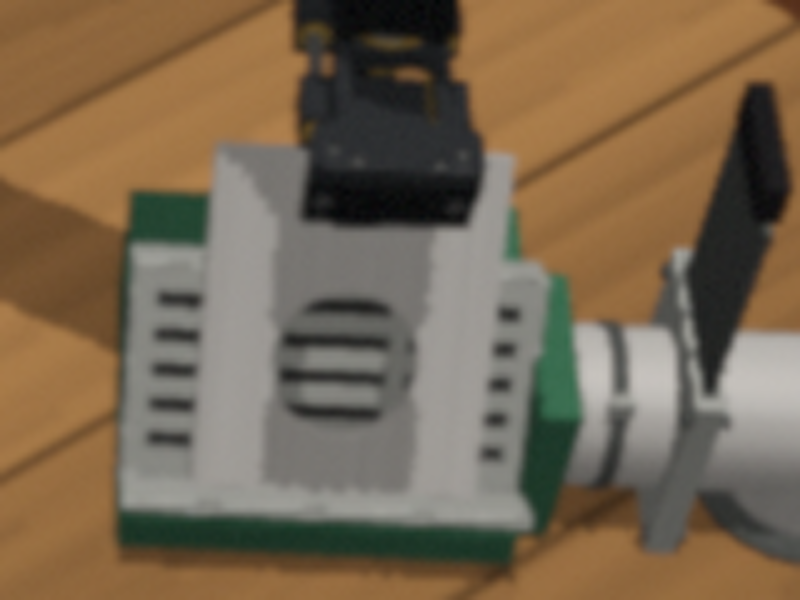

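The plate leans, but the bottom edge crept about 5 mm off the corner when the front finger pressed at the top. In the crop, the ledge shows behind the foot, and the plate sits a few mm toward the gate. I'll bring it back upright in hold, re-seat it and shift it sideways.

```bash
python3 -m jog '[[[0.28,0,0.07,-0.02,0],[0.275,0,0.07,-0.03,0],[0.265,0,0.08,-0.03,0],[0.255,0,0.08,-0.03,0],[0.25,0,0.08,-0.03,0],[0.24,0,0.08,-0.03,0],[0.235,0,0.08,-0.03,0],[0.23,0,0.09,-0.04,0],[0.225,0,0,0,0]]]'; python3 look.py; python3 -m jog '[[[0.22,0,0.08,-0.02,0],[0.215,0,0.08,-0.03,0],[0.205,0,0.08,-0.03,0],[0.2,0,0.08,-0.03,0],[0.19,0,0.08,-0.03,0],[0.185,0,0.08,-0.03,0],[0.175,0,0.08,-0.03,0],[0.17,0,0.09,-0.02,0],[0.165,0,0,0,0]]]'; python3 look.py
python3 - <<'E'
from h import *
P=V("scene").cloud().reshape(-1,3);c=np.array([.555,.105,.035]);f=np.array([.78,-.625,0]);e=np.array([.625,.78,0])
for v in("scene","top"):
  P=V(v).cloud().reshape(-1,3);Q=P-c;x,y,z=-(Q@f),Q@e,Q[:,2];d=x*.866-z*.5;s=x*.5+z*.866
  for lo,hi in((.02,.05),(.05,.08),(.09,.105)):
    m=(s>lo)&(s<hi)&(abs(d)<.005)&(abs(y)<.15);h=np.sort(y[m]);print(v,lo,"y ends",h[:1].round(4),np.percentile(h,[1,99]).round(4),h[-1:].round(4),"d",np.median(d[m]).round(4))
E
```

```text
time: 23.65
position: [0.5177, 0.136, 0.1702]
tool_rot: [2.835, 1.353, 0.0]
ft_force: [-1.0, 1.7, 0.7]
grip_width: 0.226
tcp back 0.04876260821792569 e 0.0008189398377266871 z 0.170115111188003
front face: tilt 21.358364608290458 yaw -0.41418632787427473 x0 -0.012006398653700028 n 1079 rms 0.0015598280284678293 y [-0.06705595  0.07287551] z [0.01068649 0.16549736]
time: 24.82
position: [0.5378, 0.1197, 0.179]
tool_rot: [2.835, 1.353, 0.0]
ft_force: [-1.1, 1.0, 0.1]
grip_width: 0.166
tcp back 0.02289255952815493 e 0.0007761970394132021 z 0.17894425063890057
front face: tilt 11.435029637164632 yaw -0.25338242707620545 x0 -0.011001376545698919 n 1097 rms 0.001538403876351002 y [-0.06696986  0.0729559 ] z [0.01082742 0.17501919]
scene 0.02 y ends [-0.1019] [-0.1012  0.1338] [0.1479] d 0.0
scene 0.05 y ends [-0.1016] [-0.1004  0.1472] [0.1497] d 0.0
scene 0.09 y ends [-0.1006] [-0.1005  0.0975] [0.0976] d 0.0002
top 0.02 y ends [-0.1015] [-0.1     0.0942] [0.1259] d 0.0016
top 0.05 y ends [-0.1013] [-0.1     0.1462] [0.1498] d 0.0012
top 0.09 y ends [-0.1015] [-0.0998  0.0961] [0.098] d 0.0012
```

```bash
python3 -m jog '[[[0.16,0,0.1,-0.01,0],[0.15,0,0.1,-0.01,0],[0.14,0,0.1,-0.01,0],[0.13,0,0.1,0,0],[0.12,0,0.1,0,0],[0.11,0,0.1,0,0],[0.1,0,0.1,0,0],[0,0,0,0,0],[0,0,0,0,0],[0,0,0,0,0]]]' 30; python3 look.py; python3 -m jog '[[[0,0,0,-0.15,0],[0,0,0,-0.1,0],[0,-0.06,0,0,0],[0,-0.06,0,0,0],[0,0,0,0,0]]]' ; python3 look.py
```

```text
time: 26.12
position: [0.5586, 0.1023, 0.1793]
tool_rot: [-2.834, -1.354, 0.003]
ft_force: [-0.9, -0.7, -4.8]
grip_width: 0.088
tcp back -0.004527957906669985 e 0.00028977861854233506 z 0.17944817911802166
front face: tilt 0.09000945377890013 yaw -0.21182125083798764 x0 -0.0074244839959596775 n 989 rms 0.0014327584113262176 y [-0.06775786  0.07217137] z [0.01056202 0.17809846]
time: 26.8
position: [0.556, 0.0983, 0.19]
tool_rot: [2.835, 1.353, -0.001]
ft_force: [-0.3, -0.4, -4.8]
grip_width: 0.086
tcp back -0.0049713836593422165 e -0.00440957992344914 z 0.18995589136571103
front face: tilt 0.003127378914008741 yaw -0.31751749385617395 x0 -0.007990416088099968 n 1008 rms 0.001365777809486067 y [-0.07234195  0.06769542] z [0.01697161 0.18836487]
```

```bash
python3 -m jog '[[[0,0,0,0.12,0],[0,0,0,0.12,0],[0,0,0,0.08,0],[0,0,0,0,0]]]'; python3 -m jog '[[[0,0,-0.05,0.01,0],[0,0,-0.05,0.02,0],[0,0,-0.04,0.02,0],[0,0,-0.04,0.02,0],[0,0,0,0,0]]]'
```

```text
time: 27.35
position: [0.5567, 0.0987, 0.1792]
tool_rot: [2.834, 1.353, 0.001]
ft_force: [-3.8, -0.8, 6.1]
grip_width: 0.087
time: 27.98
position: [0.5531, 0.1024, 0.1773]
tool_rot: [2.831, 1.351, 0.008]
ft_force: [-0.8, -2.4, 13.1]
grip_width: 0.091
```

```bash
python3 -m jog '[[[0.11,0,0,0,0],[0.125,0,-0.05,-0.02,0],[0.135,0,-0.07,-0.02,0],[0.145,0,-0.07,-0.02,0],[0.155,0,-0.08,-0.02,0],[0.16,0,-0.08,-0.02,0],[0.165,0,-0.08,0,0],[0.17,0,-0.08,0,0],[0.17,0,0,0,0]]]'; python3 look.py; python3 -m jog '[[[0.175,0,-0.07,0.01,0],[0.18,0,-0.07,0.02,0],[0.187,0,-0.07,0.02,0],[0.194,0,-0.07,0.02,0],[0.2,0,-0.07,0.02,0],[0.207,0,-0.08,0.03,0],[0.214,0,-0.08,0.03,0],[0.22,0,-0.08,0.03,0],[0.226,0,-0.07,0.03,0],[0.226,0,0,0,0]]]'; python3 look.py
```

```text
time: 29.1
position: [0.5345, 0.1162, 0.1785]
tool_rot: [2.834, 1.355, -0.0]
ft_force: [-0.3, 0.4, 1.3]
grip_width: 0.168
tcp back 0.022752089356858365 e -0.003985280701129647 z 0.1785856634179876
front face: tilt 10.000592730528767 yaw -0.42017108222112565 x0 -0.0062293381121164585 n 1114 rms 0.0014871686531120524 y [-0.07080141  0.06882551] z [0.01056433 0.17336012]
time: 30.4
position: [0.514, 0.1328, 0.17]
tool_rot: [2.834, 1.355, -0.001]
ft_force: [-0.9, 0.6, -0.4]
grip_width: 0.228
tcp back 0.04909383643095215 e -0.003908041366263731 z 0.1701112009596814
front face: tilt 20.333520123774424 yaw -0.27754079151121325 x0 -0.00770521048346546 n 1036 rms 0.0015388839994642154 y [-0.07082201  0.06916689] z [0.01092341 0.16540907]
```

```bash
python3 -m jog '[[[0.232,0,-0.07,0.03,0],[0.237,0,-0.07,0.03,0],[0.242,0,-0.07,0.03,0],[0.247,0,-0.07,0.03,0],[0.252,0,-0.07,0.03,0],[0.257,0,-0.06,0.02,0],[0.262,0,-0.06,0.02,0],[0.265,0,-0.05,0.02,0],[0.268,0,-0.02,0.01,0],[0.268,0,0,0,0]]]'; python3 look.py; python3 -m jog '[[[0.278,0,-0.015,0,0],[0.288,0,-0.015,0,0],[0.298,0,-0.015,0,0],[0.308,0,-0.012,0,0],[0.308,0,0,0,0]]]'; python3 look.py
```

```text
time: 31.7
position: [0.4975, 0.1462, 0.1613]
tool_rot: [2.835, 1.354, -0.0]
ft_force: [-0.2, 0.7, -0.4]
grip_width: 0.266
tcp back 0.070614426443904 e -0.0038123877369434485 z 0.16131777589575194
front face: tilt 28.525752444384636 yaw -0.4966668028782872 x0 -0.0079458673554281 n 1013 rms 0.0016055362305418747 y [-0.071108    0.06912461] z [0.01069902 0.15419541]
time: 32.38
position: [0.496, 0.1475, 0.1615]
tool_rot: [2.834, 1.354, 0.001]
ft_force: [0.8, 0.1, -0.3]
grip_width: 0.309
tcp back 0.07259224391619333 e -0.003753264387673798 z 0.16148219268977385
front face: tilt 29.791803688575634 yaw -0.30649304614796546 x0 -0.008212036578988804 n 932 rms 0.0016695758826444764 y [-0.07088679  0.07024036] z [0.01051169 0.152961  ]
```

```bash
python3 -m jog '[[[0.32,0,-0.01,0,0],[0.335,0,-0.015,0,0],[0.35,0,-0.015,0,0],[0.365,0,-0.015,0,0],[0.365,0,0,0,0],[0.365,0,0,0,0]]]'; python3 look.py; python3 -c "
import cv2
a=cv2.imread('pics/_scene.png')[110:230,340:500];cv2.imwrite('pics/c5.png',cv2.resize(a,(800,600),interpolation=cv2.INTER_CUBIC))"
```

```text
time: 33.17
position: [0.494, 0.149, 0.1613]
tool_rot: [2.835, 1.354, -0.0]
ft_force: [0.8, -0.8, -0.5]
grip_width: 0.369
tcp back 0.07508523930506014 e -0.003821228191623201 z 0.16131605248661118
front face: tilt 29.832566606440995 yaw -0.3417185325341308 x0 -0.00839694270336845 n 994 rms 0.0016391938686252706 y [-0.07127242  0.0726815 ] z [0.01104303 0.15278762]
```

View pics/c5.png

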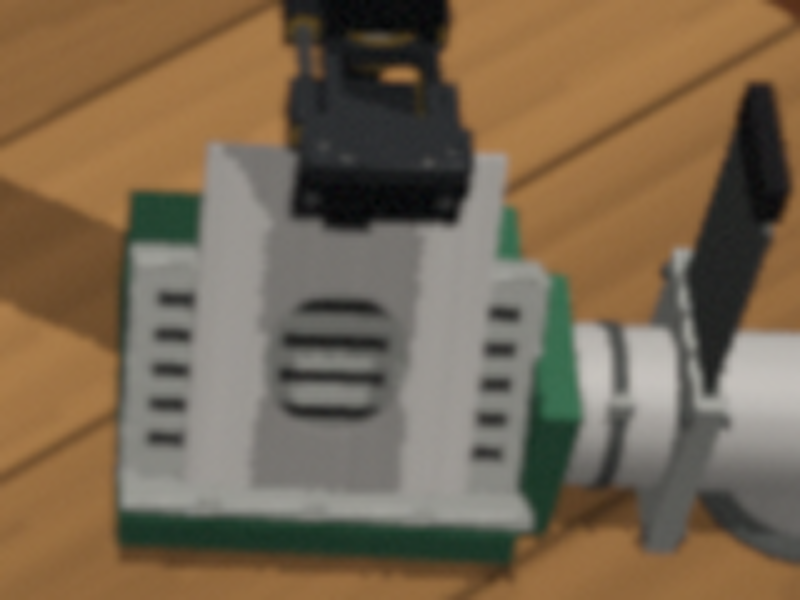

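The plate lies flat with its foot in the corner, and the margins are now even. It did not move as the jaws opened, so I'll withdraw straight up.

```bash
python3 -m jog '[[[0.365,0,0,-0.1,0],[0.365,0,0,-0.3,0],[0.365,0,0,-0.6,0],[0.365,0,0,-0.9,0],[0.365,0,0,-0.9,0],[0.365,0,0,-0.5,0],[0.365,0,0,0,0]]]'
python3 - <<'E'
from h import *
grab("scene");grab("top")
c=np.array([.555,.105,.035]);f=np.array([.78,-.625,0]);e=np.array([.625,.78,0])
for n in("scene",):
  P=V(n).cloud().reshape(-1,3);Q=P-c;x,y,z=-(Q@f),Q@e,Q[:,2];d=x*.866-z*.5;s=x*.5+z*.866
  m=(abs(d+.008)<.004)&(abs(y)<.09)&(s>.004)&(s<.18)
  A=np.c_[s[m],y[m],np.ones(m.sum())];k=np.linalg.lstsq(A,d[m],rcond=None)[0];print(n,"plate vs nominal grille: tilt err deg",np.degrees(k[:2]),"offset",k[2],"y",np.percentile(y[m],[.5,99.5]),"s",np.percentile(s[m],[.5,99.5]))
a=cv2.imread('pics/_scene.png')[100:360,180:560];cv2.imwrite('pics/c6.png',cv2.resize(a,(800,547)))
E
```

```text
time: 34.1
position: [0.495, 0.1496, 0.2956]
tool_rot: [2.833, 1.354, 0.006]
ft_force: [0.5, 0.1, 0.1]
grip_width: 0.36
scene plate vs nominal grille: tilt err deg [-0.07139902 -0.02403183] offset -0.0076478799751633466 y [-0.07112627  0.07865899] s [0.00468681 0.17273579]
```

View pics/c6.png

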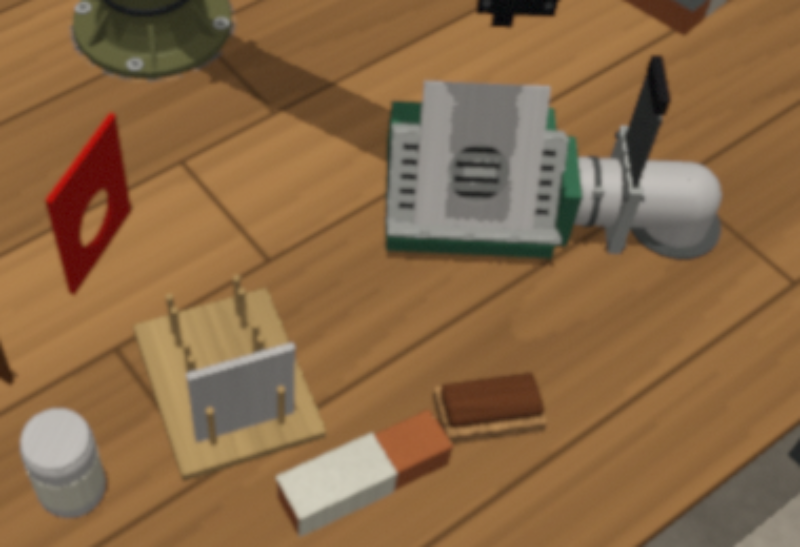

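The plate leans flat and centred, the gate is raised, and the other objects are in place. One last check is the gate bar height before handing in.

Run:
```python
from h import *
for n in("scene","top"):
  P=V(n).cloud();m=(np.hypot(P[...,0]-.627,P[...,1]-.269)<.045)&(V(n).im.max(2)<60)&(P[...,2]<.28);z=P[m][:,2];print(n,m.sum(),np.percentile(z,[50,90,98]).round(4) if m.sum() else "")
job.close_job()
```

```text
scene 594 [0.1881 0.2435 0.2463]
top 857 [0.1894 0.2413 0.2435]
the job is handed in; nothing more can be done
```

The job is done and handed in at about 34 s of the 54 s allowed: gate opened first, then the plate with the round window leaned on the grille.

- **Gate:** I pulled the blade up until it stopped, with the pull rising to 39 N. Before handing in, the bar's top measured 0.242–0.246 m, against 0.242 m when fully open. The blade rose only about 73 mm. The bar's top measured about 6.5 mm above its shut height beforehand, so the gate was probably slightly open already.
- **Plate:** I took it from the rack slot nearest the robot, set its bottom edge in the corner of the ledge and grille, and eased it back between the fingers. After letting go it lies within 0.1° of the grille plane. It is about 1–2 mm off the middle, and its foot is in the corner.
- **First attempt corrected:** On the first lean, the front finger pressed too high and the bottom edge crept about 5 mm off the corner. I brought the plate upright while holding it, shifted it about 5 mm sideways to centre it, and leaned it again without pressing.
- **Other things on the bench:** In the last picture the blank plate, tin, bar, sanding block and the red plate in view were where they had been. The gripper was about 110 mm above the plate and touching nothing.

No final check failed. The measured plate offset was about 0.4 mm different from expected, within the 2 mm calibration.

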